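Put the mixed glassware back in its trays

ROBOT

A 6-joint arm with a two-finger parallel gripper is mounted at the origin on a cart in front of the work surface, level with it; the furniture and walls round the work are solid. World frame = base frame: x ahead of the robot, y to its left, z up, the work surface at z = 0. Lengths are in m, angles in degrees, forces in N, time in s.
With the tool pointing down it reaches from about 0.375 to 0.9 m from the base axis. Payload 3.1 kg.
Tool frame: the origin (TCP) lies between the finger pads; the fingertips stand 11 mm ahead of it and the grasp point (between the pads) lies 8 mm behind it; z points along the fingers, y is the line along which they close (so a half turn about z gives the same grasp; the last joint's range is limited). The gripper opens to 87 mm and grips with 3 to 60 N. Pads are 19 mm wide; open, the fingers measure 117 mm over their backs; the gripper's body (75 mm by 190 mm) begins 51 mm behind the grasp point.
Start: joints at [63.283, 30.224, 82.088, -0, 67.689, -10.227], TCP at [0.177, 0.599, 0.234] pointing down, gripper open.
Joint ranges: [-176.69, 176.69], [-43.24, 126.21], [12.49, 139.97], [-82, 262], [0, 151.66], [-163.58, 163.58]. Speed limits (degrees/s): [159.86, 159.86, 180, 180, 180, 180].

INTERFACE

Orientations are given as a 3x3 rotation matrix whose columns are the frame's x, y, z axes.
In Python, from rig import bot, viewer, workorder, nets gives the robot as it stands. The module is installed in compiled form; this text tells all that it offers.
- The arm moves only by the tool move_arm, never from a script. Its argument "increments" is a list of rows, each a list of 7 numbers: the shift along the tool's x, y, z normalised to -1 to 1, where 1 is 0.3 m, then the turn, a rotation vector about the tool's x, y, z normalised to -1 to 1, where 1 is pi rad, then the opening, from 0 (shut) to 1 (fully open). In form: [[tx, ty, tz, wx, wy, wz, grip], ...]. A call has 1 to 10 rows; each row is the pose to reach, as a shift and turn from the pose commanded when the call began, along the tool's axes at that moment, turning the shorter way round; what a row does not reach only later rows make up. A row lasts 1/12 s, in which the tool goes at most 41.7 mm and 7.16 degrees, less where a joint would pass 70% of its speed; a pose out of reach is approached as far as the arm can. A call with a number of a shift or a turn outside -1 to 1 is refused whole. A call with a gripper value outside its range is refused whole. The fingers move at their own pace and stop on an object; the grip force is fixed at half the most. Time passes only in rows, so rows that repeat a pose let the fingers close. It gives the time, the measured TCP pose, the force, the opening and the grip force at its end, in the units of the state.
- bot.read_state(): the state, without advancing time (a new reading comes with each control period).
- viewer.capture(name): name is "side" or "top" or "wrist"; returns a dict with "image" (420x560x3 uint8, blue, green, red), "K" (3x3 intrinsics, pixels), "eye" and "orientation" of the camera in the world. Camera axes: x right, y up, looking along -z (the intrinsics and any distortion apply to the point x, -y, -z); pixel columns grow to the right and rows downward; lengths in m; the calibration is good to about 2 mm. A picture is of the moment at which its call begins. There is no depth.
- workorder.hand_in(): hands the job in; it is judged then, once.
Trained networks look in the newest picture that a camera, given by its name, has taken for a name from the list of things; names that differ only in an ending like _2 or _b are one class to them, and where a whole thing is asked for, a point or a joint stands for the part that bears it (a point fixed in the world has none). Each returns a list of dicts, best first, with "conf" (0 to 1); they miss things now and then, are a little off and sometimes report something else, mostly with a low value. They report only what shows in the picture. A call takes as long as a camera call. They do not tell look-alikes from the thing itself.
- nets.find_in(camera, thing): "location" ([column, row] in pixels, amid what is visible of it).
The state is a dict: "time_s": time; "joint_positions": joint angles; "qvel": joint speeds; "tau": joint torques, N m; "position": TCP position; "tcp_rot": TCP orientation; "force": force on the tool from outside, world axes, zero at the start; "moment": the same for the moment, N m; "opening": opening from 0.0 (shut) to 1.0 (fully open); "grasp_force": force on a finger pad.
Only numpy, scipy, OpenCV 4.12 (cv2) and the standard library are available. Lean on these libraries where they do the work, as an engineer would, in place of code of your own. Each camera call takes 0.05 s, during which the arm holds its last target. There are 200 camera calls.

TASK

Sort the five things in the middle of the bench into their trays: both black-capped vials upright in the undivided rectangular tray, the larger rubber stopper in the larger bay of the divided tray and the smaller stopper in its smaller bay, each on its wide end, and the lidded crucible upright in the middle of the round dish. Set the vials and the crucible down rather than dropping them, and leave the timer, beaker, pen and metal clamp where they are.

Things in the scene. Friction and masses are not known exactly. Their poses are not given: they have to be found in the camera images.
- vial_a_mid (a point): black-capped screw vial, clear glass with a beige filling, standing upright: a plain cylinder 23 mm in diameter, 59 mm tall (the cap's top); point at its centre, half-way up (29.5 mm above its foot). Its z axis is its own upright axis; the yaw does not matter. The two black-capped vials are alike and interchangeable; it is glass, do not drop it
- vial_b_mid (a point): black-capped screw vial, clear glass with a beige filling, standing upright: a plain cylinder 23 mm in diameter, 59 mm tall (the cap's top); point at its centre, half-way up (29.5 mm above its foot). Its z axis is its own upright axis; the yaw does not matter. The two black-capped vials are alike and interchangeable; it is glass, do not drop it
- stopper_large_mid (a point): the larger rubber stopper, a blunt red cone standing on its wide end: 38 mm across at the foot, a little narrower at the top, 36 mm tall; point at its centre, 18 mm above its foot; z is its upright axis
- stopper_small_mid (a point): the smaller rubber stopper, the same shape standing on its wide end: 28 mm across at the foot, a little narrower at the top, 27 mm tall; point at its centre, 13.5 mm above its foot; z is its upright axis
- crucible_mid (a point): white porcelain crucible with its lid on (the lid is fixed to it), 48 mm tall; the cup is a cone that widens upward to about 40 mm, the lid's rim, the widest place, is 44 mm across and lies 34 to 36 mm above the foot, and a small knob tops it: grip it across the lid's rim, with the pads reaching just below it. Point at its centre, 24 mm above its foot; z is its upright axis; porcelain, do not drop it
- vial_tray_floor (a point): undivided rectangular white plastic tray for the vials, fixed to the bench: outside 68 mm (its x) by 106 mm (its y), 12 mm high, with a rolled rim, inside 62 by 100 mm; point at the middle of its inner floor, which is 3 mm above the bench; z up
- large_bay (a point): larger bay of the divided white plastic stopper tray, fixed to the bench; the whole tray is 74 mm (its x) by 123 mm (its y) and 8 mm high, with one cross divider 3 mm thick, 7.5 mm high. The larger bay lies at its +y end and is 68 mm by 68 mm inside; point at the middle of the bay's floor, which is 3 mm above the bench; z up
- small_bay (a point): smaller bay of the same divided white plastic stopper tray, at its -y end: inside 68 mm (its x) by 46 mm (its y); point at the middle of the bay's floor, 3 mm above the bench; z up
- dish_floor (a point): round white plastic dish for the crucible, fixed to the bench: 78 mm across the rim, 12 mm high, inside 72 mm across at the rim and about 62 mm at the floor; point at the middle of its inner floor, which is 3 mm above the bench; z up
Not all that is in view belongs to the job. What is shaped like the part that bears stopper_small_mid but white is not meant. Leave any orange look-alike of the part that bears vial_b_mid alone.

How it is judged (in metres and radians):
At the end, for the whole second after the job is handed in: Released and at rest (under 20 mm/s), upright within 0.15 rad, on the floor of its place: both vials inside the undivided tray; larger stopper within 18 mm of the larger bay's middle (x and y); smaller within 23 (x), 13 mm (y) of the smaller bay's; crucible within 15 mm of the dish's middle (x of vial_a_mid in the frame of vial_tray_floor between -0.023 and 0.023 m and y of vial_a_mid in the frame of vial_tray_floor between -0.042 and 0.042 m and z of vial_a_mid in the frame of vial_tray_floor between 0.0245 and 0.0345 m and angle between each of vial_a_mid, vial_b_mid, stopper_large_mid, stopper_small_mid, crucible_mid's own z axis and vertical below 0.15 rad and x of vial_b_mid in the frame of vial_tray_floor between -0.023 and 0.023 m and y of vial_b_mid in the frame of vial_tray_floor between -0.042 and 0.042 m and z of vial_b_mid in the frame of vial_tray_floor between 0.0245 and 0.0345 m and x of stopper_large_mid in the frame of large_bay between -0.018 and 0.018 m and y of stopper_large_mid in the frame of large_bay between -0.018 and 0.018 m and z of stopper_large_mid in the frame of large_bay between 0.013 and 0.023 m and x of stopper_small_mid in the frame of small_bay between -0.023 and 0.023 m and y of stopper_small_mid in the frame of small_bay between -0.013 and 0.013 m and z of stopper_small_mid in the frame of small_bay between 0.0085 and 0.0185 m and z of crucible_mid in the frame of dish_floor between 0.019 and 0.029 m and horizontal distance between crucible_mid and dish_floor below 0.015 m and linear speed of each of vial_a, vial_b, stopper_large, stopper_small, crucible below 0.02 m/s and contact force between each of vial_a, vial_b, stopper_large, stopper_small, crucible and the fingers below 0.05 N); the robot touches nothing.
It fails at once if a vial or the crucible falls freely more than about 25 mm ((linear speed of vial_a above 0.7 m/s and contact force between vial_a and the fingers below 0.05 N) or (linear speed of vial_b above 0.7 m/s and contact force between vial_b and the fingers below 0.05 N) or (linear speed of crucible above 0.7 m/s and contact force between crucible and the fingers below 0.05 N)).
It fails at once if the timer, beaker, pen or metal clamp is pushed more than 30 mm from its place (distance of any of timer, beaker, pen, clamp_boss from where it was at the start of the episode above 0.03 m).
It also fails if it takes over 112 s, if anything falls off the work surface, if the arm or the gripper's body presses on something with over 40 N, if the wrist force passes 120 N, or if a joint passes its speed limit or range.

## Working session

There is one attempt and no reset: what is moved stays moved. The work goes in short steps, Python scripts to look and compute and a tool call to move; the robot and the scene stay as the last step left them, time stands still between calls to the robot, and variables do not carry over. Pictures are saved under pics/ and viewed, at most 14 in all, crops included, and the job is handed in when it is done.

Besides the shell and the picture viewer there is one more tool, called after "Call:" as name(argument=value, ...) on one line, values as JSON. move_arm: Moves the arm, as the interface text tells. Its arguments: {"type":"object","properties":{"increments":{"type":"array"}},"required":["increments"]}

```bash
mkdir -p pics; cat > h.py <<'E'
import numpy as np, cv2
from rig import bot, viewer, workorder, nets
def ray(c,px):
    K=np.array(c["K"]);d=np.linalg.inv(K)@[px[0],px[1],1];d=np.array([d[0],-d[1],-d[2]])
    return np.array(c["orientation"])@d
def onz(c,px,z):
    d=ray(c,px);e=np.array(c["eye"]);return e+d*(z-e[2])/d[2]
def proj(c,p):
    q=np.array(c["orientation"]).T@(np.array(p)-c["eye"]);q=np.array(c["K"])@[q[0],-q[1],-q[2]];return q[:2]/q[2]
E
python3 - <<'E'
from h import *
Z=dict(vial_a_mid=.0295,stopper_large_mid=.018,stopper_small_mid=.0135,crucible_mid=.024,vial_tray_floor=.003,large_bay=.003,small_bay=.003,dish_floor=.003)
for n in ["top","side"]:
    c=viewer.capture(n);cv2.imwrite(f"pics/{n}0.png",c["image"]);print(n,np.round(c["eye"],3),{k:v for k,v in c.items() if k not in("image","K","eye","orientation")})
    print(np.round(c["K"],1).tolist(),np.round(c["orientation"],3).tolist())
    for k,z in Z.items():
        for r in nets.find_in(n,k)[:5]:
            print(k,np.round(r["location"]),round(r["conf"],2),np.round(onz(c,r["location"],z),3))
s=bot.read_state();print(np.round(s["tcp_rot"],3),s["position"],s["time_s"])
E
```

```text
top [0.439 0.011 1.101] {}
[[460.0, 0.0, 279.4], [0.0, 460.0, 209.8], [0.0, 0.0, 1.0]] [[0.004, 0.995, -0.099], [-1.0, 0.006, 0.015], [0.015, 0.099, 0.995]]
stopper_large_mid [333. 254.] 0.46 [ 0.443 -0.131  0.018]
stopper_small_mid [277. 222.] 0.51 [0.517 0.001 0.014]
stopper_small_mid [281. 249.] 0.49 [ 0.454 -0.009  0.014]
crucible_mid [209. 253.] 0.61 [0.443 0.16  0.024]
vial_tray_floor [415. 235.] 0.81 [ 0.49  -0.331  0.003]
vial_tray_floor [279. 164.] 0.57 [ 0.659 -0.003  0.003]
large_bay [144. 233.] 0.95 [0.491 0.317 0.003]
small_bay [147. 233.] 0.6 [0.49  0.311 0.003]
dish_floor [277. 165.] 0.57 [0.657 0.001 0.003]
side [ 0.545 -0.876  0.415] {}
[[420.0, 0.0, 269.3], [0.0, 420.0, 204.0], [0.0, 0.0, 1.0]] [[1.0, 0.003, 0.016], [0.013, 0.378, -0.926], [-0.009, 0.926, 0.377]]
vial_a_mid [268. 230.] 0.71 [ 0.528 -0.074  0.03 ]
stopper_large_mid [228. 251.] 0.77 [ 0.45  -0.146  0.018]
stopper_small_mid [262. 222.] 0.54 [0.512 0.003 0.013]
stopper_small_mid [234. 224.] 0.5 [ 0.449 -0.01   0.014]
stopper_small_mid [230. 249.] 0.47 [ 0.452 -0.128  0.014]
crucible_mid [242. 189.] 0.71 [0.452 0.189 0.024]
vial_tray_floor [243. 310.] 0.95 [ 0.491 -0.315  0.003]
large_bay [256. 178.] 0.96 [0.485 0.342 0.003]
small_bay [257. 181.] 0.6 [0.489 0.319 0.003]
dish_floor [323. 223.] 0.69 [0.655 0.016 0.003]
dish_floor [264. 201.] 0.69 [0.513 0.154 0.003]
[[-0.959  0.284  0.   ]
 [ 0.284  0.959  0.   ]
 [-0.     0.    -1.   ]] [0.17734905 0.5992769  0.23358604] 0.9
```

View pics/top0.png

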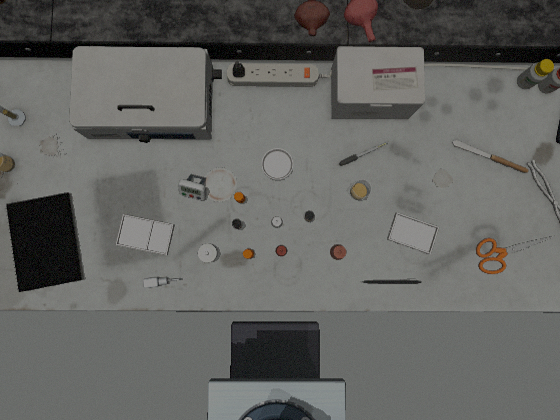

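View pics/side0.png

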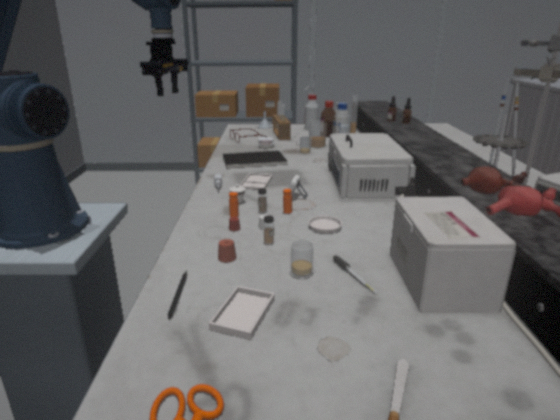

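Top picture: black caps at (237,224) and (309,216); orange look-alikes at (239,198) and (249,254). The white stopper at (277,222) is a decoy. The red small stopper is at (281,250), the large one at (338,252) and the crucible at (208,253). The dish is at (277,165), the vial tray at (413,232) and the divided tray at (145,234). I'll confirm in one enlarged crop with refined segmentation.

```bash
python3 - <<'E'
from h import *
c=viewer.capture("top");im=c["image"].astype(float)
g=cv2.convertScaleAbs(c["image"],alpha=1.8)
cv2.imwrite("pics/crop1.png",cv2.resize(g[140:300,100:450],(800,366),interpolation=cv2.INTER_CUBIC))
def blob(u,v,r,mask,z,name,rect=False):
    m=np.zeros(mask.shape,np.uint8);m[v-r:v+r+1,u-r:u+r+1]=mask[v-r:v+r+1,u-r:u+r+1]
    n,l,st,ce=cv2.connectedComponentsWithStats(m);i=1+np.argmax(st[1:,4]);
    print(name,ce[i].round(1),st[i].tolist(),onz(c,ce[i],z).round(4)[:2],end=' ')
    if rect:
        cs,_=cv2.findContours((l==i).astype(np.uint8),0,2);b=cv2.boxPoints(cv2.minAreaRect(cs[0]));w=np.array([onz(c,p,z)[:2] for p in b])
        print("mid",w.mean(0).round(4),[(np.linalg.norm(w[k]-w[k-1]).round(3),np.degrees(np.arctan2(*(w[k]-w[k-1])[::-1])).round(1)) for k in range(4)],end='')
    print()
gray=im.mean(2);red=im[...,2]-im[...,0]
loc=lambda u,v:gray[v,u]
print([int(loc(*p)) for p in [(208,253),(265,270),(237,224),(277,165),(277,155),(413,232),(130,234),(277,222),(380,232)]])
blob(237,224,9,gray<65,.055,"vialL");blob(309,216,9,gray<65,.055,"vialR")
blob(281,250,9,red>25,.022,"small");blob(338,252,13,red>25,.03,"large")
blob(208,253,14,gray>150,.036,"cruc");blob(277,165,20,gray>150,.01,"dish")
blob(413,232,34,gray>150,.01,"vtray",True);blob(145,234,36,gray>150,.008,"stray",True)
E
```

```text
[80, 115, 31, 141, 140, 142, 141, 136, 124]
vialL [236.8 223.6] [232, 219, 10, 10, 77] [0.5103 0.0926] 
vialR [309.2 216. ] [305, 211, 10, 11, 79] [ 0.5286 -0.0724] 
small [280.8 250.5] [276, 246, 10, 10, 81] [ 0.4501 -0.0084] 
large [339.1 251.7] [332, 245, 14, 14, 139] [ 0.4479 -0.1438] Traceback (most recent call last):
  File "<stdin>", line 18, in <module>
  File "<stdin>", line 7, in blob
    return _wrapfunc(a, 'argmax', axis=axis, out=out, **kwds)
    return bound(*args, **kwds)
ValueError: attempt to get argmax of an empty sequence
```

View pics/crop1.png

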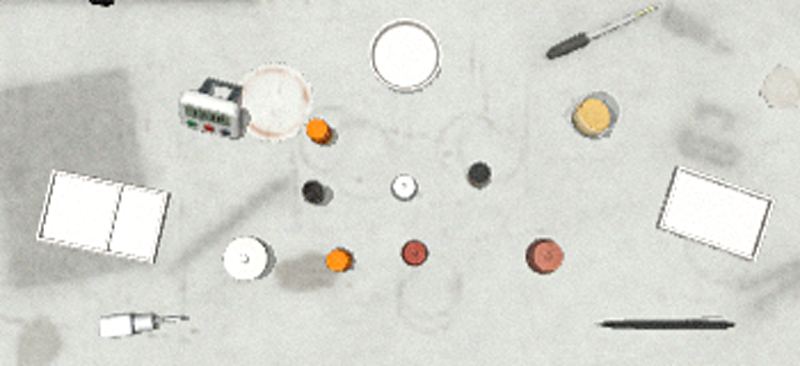

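The crop confirms it: black caps are the two vials, and the orange ones and the white stopper are decoys. Next I get the tray, dish and crucible positions with a better threshold.

```bash
cat >> h.py <<'E'
def rel(p,yaw=0.):
    s=bot.read_state();R=np.array(s["tcp_rot"]);d=R.T@(np.array(p)-s["position"])/.3
    y=np.degrees(np.arctan2(R[1,1],R[0,1]));return np.r_[d,(y-yaw)/180].round(4)
E
python3 - <<'E'
from h import *
c=viewer.capture("top");im=c["image"].astype(float)
hsv=im.max(2)-im.min(2);gray=cv2.GaussianBlur(im.mean(2),(0,0),.7)
for u,v,r,z,n in[(208,253,14,.036,"cruc"),(277,165,20,.006,"dish"),(413,232,34,.006,"vtray"),(145,234,36,.006,"stray")]:
    m=np.zeros(gray.shape,np.uint8);m[v-r:v+r+1,u-r:u+r+1]=((gray>133))[v-r:v+r+1,u-r:u+r+1]
    m=cv2.morphologyEx(m,cv2.MORPH_OPEN,np.ones((3,3)))
    if n!="cruc": m=cv2.morphologyEx(m,cv2.MORPH_CLOSE,np.ones((5,5)))
    k,l,st,ce=cv2.connectedComponentsWithStats(m)
    if k<2: print(n,"none");continue
    i=1+np.argmax(st[1:,4]);cs,_=cv2.findContours((l==i).astype(np.uint8),0,2)
    b=cv2.boxPoints(cv2.minAreaRect(cs[0]));w=np.array([onz(c,p,z)[:2] for p in b])
    print(n,ce[i].round(1),st[i],"mid",w.mean(0).round(4),"cen",onz(c,ce[i],z)[:2].round(4),[(np.linalg.norm(w[k]-w[k-1]).round(3),np.degrees(np.arctan2(*(w[k]-w[k-1])[::-1])).round(1)) for k in range(2)])
print(rel([.34,.35,.22]))
E
```

```text
cruc [206.4 252.8] [198 245  18  17 235] mid [0.4435 0.1628] cen [0.4439 0.163 ] [(np.float64(0.037), np.float64(1.2)), (np.float64(0.039), np.float64(-89.7))]
dish [276.9 164.2] [265 152  25  25 510] mid [0.6586 0.0013] cen [0.6581 0.0015] [(np.float64(0.059), np.float64(0.4)), (np.float64(0.058), np.float64(-89.5))]
vtray [412.1 233. ] [391 216  43  35 950] mid [ 0.4932 -0.3223] cen [ 0.4934 -0.3227] [(np.float64(0.096), np.float64(71.8)), (np.float64(0.059), np.float64(-19.5))]
stray [145.  234.3] [ 120  217   51   35 1314] mid [0.4874 0.3135] cen [0.4871 0.3133] [(np.float64(0.113), np.float64(79.4)), (np.float64(0.066), np.float64(-8.8))]
[-0.7557 -0.643   0.0453  0.4084]
```

Call:
move_arm(increments=[[-0.756,-0.643,0.045,0,0,0.4084,0.5],[-0.756,-0.643,0.045,0,0,0.4084,0.5],[-0.756,-0.643,0.045,0,0,0.4084,0.5],[-0.756,-0.643,0.045,0,0,0.4084,0.5],[-0.756,-0.643,0.045,0,0,0.4084,0.5],[-0.756,-0.643,0.045,0,0,0.4084,0.5],[-0.756,-0.643,0.045,0,0,0.4084,0.5],[-0.756,-0.643,0.045,0,0,0.4084,0.5],[-0.756,-0.643,0.045,0,0,0.4084,0.5],[-0.756,-0.643,0.045,0,0,0.4084,0.5]])

```text
time_s: 1.83
position: [0.3411, 0.3489, 0.2202]
tcp_rot: [[-0.024, 1.0, 0.0], [1.0, 0.024, 0.0], [0.0, 0.0, -1.0]]
force: [0.3, 0.2, -0.7]
opening: 0.504
grasp_force: 0.0
```

```bash
python3 -c "
from h import *
print(rel([.51,.093,.16]))"
```

```text
[-0.866   0.5426  0.2007  0.0075]
```

Call:
move_arm(increments=[[-0.866,0.543,0.2,0,0,0.0075,0.5],[-0.866,0.543,0.2,0,0,0.0075,0.5],[-0.866,0.543,0.2,0,0,0.0075,0.5],[-0.866,0.543,0.2,0,0,0.0075,0.5],[-0.866,0.543,0.2,0,0,0.0075,0.5],[-0.866,0.543,0.2,0,0,0.0075,0.5],[-0.866,0.543,0.2,0,0,0.0075,0.5],[-0.866,0.543,0.2,0,0,0.0075,0.5],[-0.866,0.543,0.2,0,0,0.0075,0.5],[-0.866,0.543,0.2,0,0,0.0075,0.5]])

```text
time_s: 2.67
position: [0.5119, 0.0946, 0.1597]
tcp_rot: [[-0.006, 1.0, -0.001], [1.0, 0.006, 0.0], [0.0, -0.001, -1.0]]
force: [0.1, -0.2, 0.2]
opening: 0.498
grasp_force: 0.0
```

```bash
python3 - <<'E'
from h import *
c=viewer.capture("wrist");cv2.imwrite("pics/w1.png",c["image"])
s=bot.read_state();print(s["position"],c["eye"],rel([.51,.093,.035]))
print(proj(c,[.51,.093,.059]),proj(c,[.51,.093,0]))
for r in nets.find_in("wrist","vial_a_mid"):print(r,onz(c,r["location"],.04))
E
```

```text
[0.51096605 0.09566997 0.15990658] [0.51153725 0.16254027 0.3121234 ] [-0.0091 -0.0028  0.4164  0.0027]
[279.50366102 214.8629951 ] [279.94967311 199.23165873]
```

View pics/w1.png

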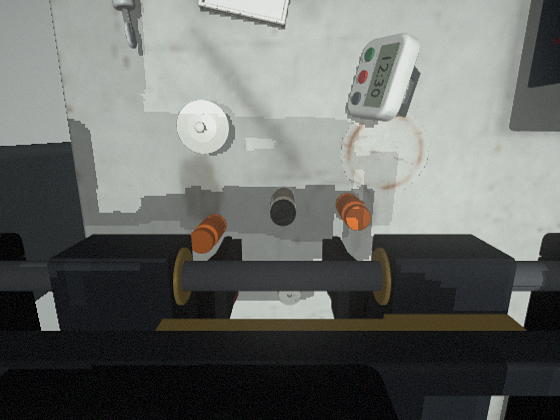

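The wrist view shows the black vial cap at (284,213), 2–3 mm in +x from the estimate. The orange caps at (207,240) and (354,210) are outside the fingers. Descending to grip.

Call:
move_arm(increments=[[0.002,0.007,0.2,0,0,0,0.5],[0.002,0.007,0.3,0,0,0,0.5],[0.002,0.007,0.433,0,0,0,0.5],[0.002,0.007,0.433,0,0,0,0.5],[0.002,0.007,0.433,0,0,0,0.5],[0.002,0.007,0.433,0,0,0,0.0],[0.002,0.007,0.433,0,0,0,0.0],[0.002,0.007,0.433,0,0,0,0.0],[0.002,0.007,0.433,0,0,0,0.0],[0.002,0.007,0.433,0,0,0,0.0]])

```text
time_s: 3.6
position: [0.5149, 0.0963, 0.0324]
tcp_rot: [[-0.009, 1.0, 0.004], [1.0, 0.009, -0.0], [-0.0, 0.004, -1.0]]
force: [0.1, 0.2, 8.7]
opening: 0.249
grasp_force: 29.9
```

Call:
move_arm(increments=[[0,0,-0.05,0,0,0,0.0],[0,0,-0.15,0,0,0,0.0],[0,0,-0.28,0,0,0,0.0],[0,0,-0.4,0,0,0,0.0],[-0.1,0,-0.4,0,0,0,0.0],[-0.2,0,-0.4,0,0,0,0.0],[-0.33,0,-0.4,0,0,0,0.0],[-0.46,0,-0.4,0,0,0,0.0],[-0.59,0,-0.4,0,0,0,0.0],[-0.7,0,-0.4,0,0,0,0.0]])

```text
time_s: 4.43
position: [0.5155, -0.1163, 0.1512]
tcp_rot: [[-0.009, 1.0, 0.002], [1.0, 0.009, -0.001], [-0.001, 0.002, -1.0]]
force: [0.9, -0.4, -0.1]
opening: 0.25
grasp_force: 29.9
```

```bash
python3 -c "
from h import *
s=bot.read_state();print(s['position'],s['opening'],s['grasp_force'],s['force'],rel([.5,-.301,.15]))"
```

```text
[ 0.51552961 -0.11628576  0.15118781] 0.249749792581839 29.88202161167152 [ 0.94901681 -0.44949311 -0.09790989] [-0.6152 -0.0571  0.0046  0.0028]
```

Call:
move_arm(increments=[[-0.12,-0.01,0,0,0,0,0.0],[-0.25,-0.02,0,0,0,0,0.0],[-0.38,-0.03,0,0,0,0,0.0],[-0.5,-0.045,0,0,0,0,0.0],[-0.58,-0.055,0,0,0,0,0.0],[-0.615,-0.057,0,0,0,0.003,0.0],[-0.615,-0.057,0,0,0,0.003,0.0],[-0.615,-0.057,0,0,0,0.003,0.0]])

```text
time_s: 5.1
position: [0.4997, -0.2976, 0.1503]
tcp_rot: [[0.001, 1.0, -0.0], [1.0, -0.001, 0.001], [0.001, -0.0, -1.0]]
force: [-0.3, 0.4, -1.1]
opening: 0.248
grasp_force: 29.9
```

```bash
python3 - <<'E'
from h import *
c=viewer.capture("wrist");im=c["image"].copy()
s=bot.read_state();print(s["position"],rel([.5,-.301,.035]))
u=np.array([.312,.95]);v=np.array([.95,-.312]);o=np.array([.493,-.3225])
for a,b in [(1,1),(1,-1),(-1,1),(-1,-1)]:
    p=o+a*.050*u+b*.031*v;q=proj(c,[*p,.012]);cv2.circle(im,tuple(int(t) for t in q),4,(0,0,255),1)
cv2.imwrite("pics/w2.png",im)
E
```

```text
[ 0.49976482 -0.2966334   0.1501868 ] [-1.520e-02  1.100e-03  3.839e-01  1.000e-04]
```

View pics/w2.png

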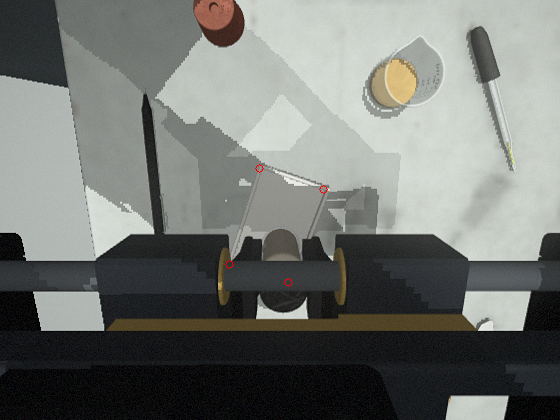

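Projected tray corners match the picture at (260,168) and (323,189). Lowering the vial.

Call:
move_arm(increments=[[-0.004,0,0.1,0,0,0,0.0],[-0.004,0,0.2,0,0,0,0.0],[-0.004,0,0.29,0,0,0,0.0],[-0.004,0,0.34,0,0,0,0.0],[-0.004,0,0.375,0,0,0,0.0],[-0.004,0,0.38,0,0,0,0.0],[-0.004,0,0.38,0,0,0,0.0],[-0.004,0,0.38,0,0,0,0.0]])

```text
time_s: 5.82
position: [0.5008, -0.2987, 0.0367]
tcp_rot: [[-0.001, 1.0, 0.001], [1.0, 0.001, -0.0], [-0.0, 0.001, -1.0]]
force: [-0.5, 0.5, -0.0]
opening: 0.252
grasp_force: 30.0
```

Call:
move_arm(increments=[[0,0,0.003,0,0,0,0.0],[0,0,0.006,0,0,0,0.0],[0,0,0.006,0,0,0,0.0]])

```text
time_s: 6.07
position: [0.5008, -0.2997, 0.035]
tcp_rot: [[0.0, 1.0, 0.001], [1.0, -0.0, -0.001], [-0.001, 0.001, -1.0]]
force: [0.7, 0.5, 0.8]
opening: 0.247
grasp_force: 30.0
```

Call:
move_arm(increments=[[0,0,0.003,0,0,0,0.35],[0,0,0.003,0,0,0,0.5],[0,0,0.003,0,0,0,0.5],[0,0,-0.1,0,0,0,0.5],[0,0,-0.23,0,0,0,0.5],[0,0,-0.36,0,0,0,0.5],[0.1,0.02,-0.4,0,0,0,0.5],[0.23,0.05,-0.4,0,0,0,0.5],[0.36,0.08,-0.4,0,0,0,0.5],[0.5,0.094,-0.4,0,0,0,0.5]])

```text
time_s: 6.9
position: [0.5294, -0.1497, 0.155]
tcp_rot: [[0.002, 1.0, 0.003], [1.0, -0.002, -0.001], [-0.001, 0.003, -1.0]]
force: [0.3, 0.2, 0.9]
opening: 0.5
grasp_force: 0.0
```

```bash
python3 -c "
from h import *
print(bot.read_state()['position'],rel([.5285,-.072,.155]))"
```

```text
[ 0.52941868 -0.14972829  0.15504193] [ 2.591e-01 -3.600e-03 -2.000e-04 -6.000e-04]
```

Call:
move_arm(increments=[[0.13,-0.003,0,0,0,0,0.5],[0.24,-0.003,0,0,0,0,0.5],[0.259,-0.003,0,0,0,0,0.5],[0.259,-0.003,0,0,0,0,0.5],[0.259,-0.003,0,0,0,0,0.5]])

```text
time_s: 7.32
position: [0.5278, -0.0728, 0.1544]
tcp_rot: [[-0.001, 1.0, 0.001], [1.0, 0.001, -0.001], [-0.001, 0.001, -1.0]]
force: [0.7, 0.6, -0.0]
opening: 0.502
grasp_force: 0.0
```

```bash
python3 - <<'E'
from h import *
c=viewer.capture("wrist");cv2.imwrite("pics/w3.png",c["image"])
print(bot.read_state()['position'],rel([.529,-.072,.03]))
p=proj(c,[.529,-.072,.059]);print(p)
g=c["image"].mean(2);u,v=p.astype(int);m=np.zeros(g.shape,np.uint8);m[v-22:v+15,u-25:u+25]=(g<55)[v-22:v+15,u-25:u+25]
n,l,st,ce=cv2.connectedComponentsWithStats(m)
for i in range(1,n):
    if st[i,4]>60: print(st[i],ce[i],onz(c,ce[i],.057))
E
```

```text
[ 0.52800993 -0.07360076  0.15440778] [ 5.700e-03  2.900e-03  4.147e-01 -1.000e-04]
[283.17485697 213.62083474]
[274 200  26  26 521] [286.50479846 212.84452975] [ 0.53170285 -0.07188852  0.057     ]
```

View pics/w3.png

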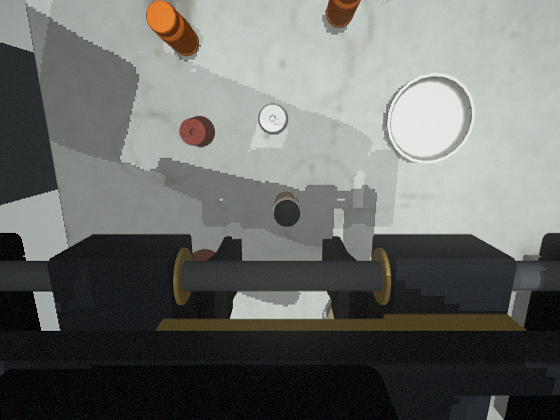

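The black vial cap is at (287,212), between the finger planes. Grip.

Call:
move_arm(increments=[[0.003,0.006,0.13,0,0,0,0.5],[0.003,0.006,0.26,0,0,0,0.5],[0.003,0.006,0.36,0,0,0,0.5],[0.003,0.006,0.415,0,0,0,0.5],[0.003,0.006,0.415,0,0,0,0.5],[0.003,0.006,0.415,0,0,0,0.0],[0.003,0.006,0.415,0,0,0,0.0],[0.003,0.006,0.415,0,0,0,0.0],[0.003,0.006,0.415,0,0,0,0.0],[0.003,0.006,0.415,0,0,0,0.0]])

```text
time_s: 8.2
position: [0.5302, -0.072, 0.0313]
tcp_rot: [[-0.0, 1.0, 0.003], [1.0, 0.0, -0.001], [-0.001, 0.003, -1.0]]
force: [0.1, -0.9, 3.4]
opening: 0.249
grasp_force: 30.0
```

Call:
move_arm(increments=[[0,0,-0.05,0,0,0,0.0],[0,0,-0.15,0,0,0,0.0],[0,0,-0.28,0,0,0,0.0],[0,0,-0.4,0,0,0,0.0],[-0.1,0,-0.4,0,0,0,0.0],[-0.2,-0.03,-0.4,0,0,0,0.0],[-0.33,-0.06,-0.4,0,0,0,0.0],[-0.46,-0.1,-0.4,0,0,0,0.0],[-0.59,-0.12,-0.4,0,0,0,0.0],[-0.7,-0.147,-0.4,0,0,0,0.0]])

```text
time_s: 9.03
position: [0.4849, -0.284, 0.1509]
tcp_rot: [[0.0, 1.0, 0.002], [1.0, -0.0, -0.002], [-0.002, 0.002, -1.0]]
force: [1.7, -0.7, -1.2]
opening: 0.25
grasp_force: 30.0
```

```bash
python3 -c "
from h import *
print(bot.read_state()['position'],rel([.486,-.343,.155]))"
```

```text
[ 0.48493781 -0.28403544  0.15089425] [-1.966e-01  3.600e-03 -1.330e-02 -1.000e-04]
```

Call:
move_arm(increments=[[-0.12,0,0,0,0,0,0.0],[-0.197,0.003,0,0,0,0,0.0],[-0.197,0.003,0,0,0,0,0.0],[-0.197,0.003,0.12,0,0,0,0.0],[-0.197,0.003,0.24,0,0,0,0.0],[-0.197,0.003,0.33,0,0,0,0.0],[-0.197,0.003,0.37,0,0,0,0.0],[-0.197,0.003,0.385,0,0,0,0.0],[-0.197,0.003,0.385,0,0,0,0.0],[-0.197,0.003,0.385,0,0,0,0.0]])

```text
time_s: 9.87
position: [0.4867, -0.3404, 0.0355]
tcp_rot: [[-0.001, 1.0, 0.001], [1.0, 0.001, -0.001], [-0.001, 0.001, -1.0]]
force: [0.8, -0.8, -0.5]
opening: 0.249
grasp_force: 30.0
```

Call:
move_arm(increments=[[0,0,0.002,0,0,0,0.35],[0,0,0.002,0,0,0,0.5],[0,0,0.002,0,0,0,0.5],[0,0,-0.1,0,0,0,0.5],[0,0,-0.23,0,0,0,0.5],[0,0,-0.36,0,0,0,0.5],[0.1,-0.02,-0.4,0,0,0,0.7],[0.23,-0.05,-0.4,0,0,0,0.7],[0.36,-0.08,-0.4,0,0,0,0.7],[0.5,-0.12,-0.4,0,0,0,0.7]])

```text
time_s: 10.7
position: [0.4507, -0.1918, 0.1554]
tcp_rot: [[0.001, 1.0, 0.003], [1.0, -0.001, -0.002], [-0.002, 0.003, -1.0]]
force: [0.7, -0.1, 0.1]
opening: 0.675
grasp_force: 0.0
```

```bash
python3 -c "
from h import *
print(bot.read_state()['position'],rel([.449,-.144,.155]))"
```

```text
[ 0.45074876 -0.19183534  0.15538259] [ 0.1594 -0.006   0.001  -0.0004]
```

Call:
move_arm(increments=[[0.12,-0.003,0,0,0,0,0.7],[0.159,-0.003,0,0,0,0,0.7],[0.159,-0.003,0,0,0,0,0.7],[0.159,-0.003,0,0,0,0,0.7]])

```text
time_s: 11.03
position: [0.4507, -0.1453, 0.1549]
tcp_rot: [[-0.002, 1.0, 0.002], [1.0, 0.002, -0.002], [-0.002, 0.002, -1.0]]
force: [-0.2, -0.4, -0.4]
opening: 0.702
grasp_force: 0.0
```

```bash
python3 - <<'E'
from h import *
c=viewer.capture("wrist")
t=viewer.capture("top");cv2.imwrite("pics/t2.png",cv2.resize(cv2.convertScaleAbs(t["image"],alpha=1.8)[140:300,100:450],(800,366),interpolation=cv2.INTER_CUBIC))
print(bot.read_state()['position'],rel([.449,-.144,.016]))
im=c["image"].astype(float);m=((im[...,2]-im[...,0])>25).astype(np.uint8);p=proj(c,[.449,-.144,.03]);print(p)
n,l,st,ce=cv2.connectedComponentsWithStats(m)
for i in range(1,n):
    if st[i,4]>100: print(st[i],ce[i].round(),onz(c,ce[i],.027).round(4))
E
```

```text
[ 0.45105758 -0.14673178  0.15468977] [ 9.900e-03 -7.900e-03  4.623e-01 -2.000e-04]
[279.54883433 204.23396441]
[268  23  31  39 798] [282.  39.] [ 0.4512 -0.0098  0.027 ]
[ 262  179   36   43 1091] [280. 201.] [ 0.4493 -0.1422  0.027 ]
[137 248  25  57 715] [147. 276.] [ 0.3222 -0.2158  0.027 ]
[402 248  25  57 693] [417. 277.] [ 0.5807 -0.2166  0.027 ]
[ 195  314  365   17 4929] [389. 324.] [ 0.5587 -0.2669  0.027 ]
```

View pics/t2.png

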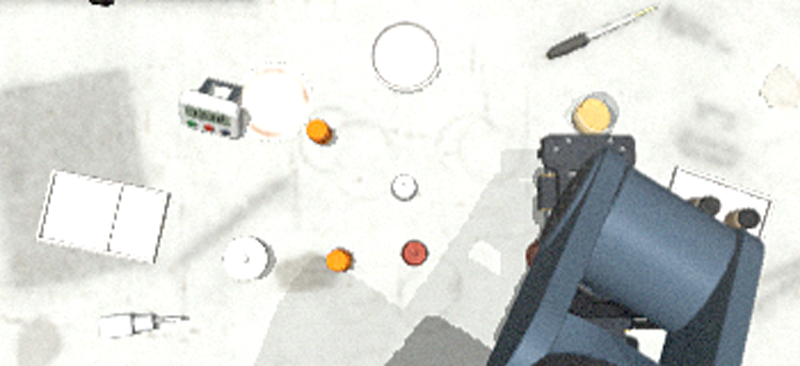

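Both vials stand in the tray, with caps at (708,205) and (748,217) in the crop. Gripping the large stopper.

Call:
move_arm(increments=[[0.005,-0.002,0.13,0,0,0,0.7],[0.005,-0.002,0.26,0,0,0,0.7],[0.005,-0.002,0.38,0,0,0,0.7],[0.005,-0.002,0.45,0,0,0,0.7],[0.005,-0.002,0.468,0,0,0,0.7],[0.005,-0.002,0.468,0,0,0,0.7],[0.005,-0.002,0.468,0,0,0,0.0],[0.005,-0.002,0.468,0,0,0,0.0],[0.005,-0.002,0.468,0,0,0,0.0],[0.005,-0.002,0.468,0,0,0,0.0]])

```text
time_s: 11.97
position: [0.4497, -0.1441, 0.0145]
tcp_rot: [[0.001, 1.0, 0.002], [1.0, -0.001, -0.001], [-0.001, 0.002, -1.0]]
force: [-0.2, -1.1, -0.1]
opening: 0.481
grasp_force: 0.0
```

Call:
move_arm(increments=[[0,0,0,0,0,0,0.0],[0,0,-0.05,0,0,0,0.0],[0,0,-0.15,0,0,0,0.0],[0,0,-0.28,0,0,0,0.0],[0,0,-0.4,0,0,0,0.0],[0.1,0.0,-0.45,0,0,0,0.0],[0.23,0.02,-0.45,0,0,0,0.0],[0.36,0.03,-0.45,0,0,0,0.0],[0.49,0.05,-0.45,0,0,0,0.0],[0.62,0.06,-0.45,0,0,0,0.0]])

```text
time_s: 12.8
position: [0.4675, 0.0443, 0.1496]
tcp_rot: [[0.001, 1.0, 0.002], [1.0, -0.001, -0.0], [-0.0, 0.002, -1.0]]
force: [0.6, -0.3, -0.3]
opening: 0.401
grasp_force: 29.8
```

```bash
python3 -c "
from h import *
print(bot.read_state()['position'],rel([.491,.3376,.15]))"
```

```text
[0.46746708 0.04425875 0.1496492 ] [ 9.779e-01  7.780e-02 -1.300e-03 -2.000e-04]
```

Gripped (35 mm opening). Carry on to the larger bay.

Call:
move_arm(increments=[[0.13,0.02,0,0,0,0,0.0],[0.26,0.03,0,0,0,0,0.0],[0.39,0.04,0,0,0,0,0.0],[0.52,0.05,0,0,0,0,0.0],[0.65,0.06,0,0,0,0,0.0],[0.78,0.07,0,0,0,0,0.0],[0.9,0.075,0,0,0,0,0.0],[0.978,0.078,0,0,0,0,0.0],[0.978,0.078,0,0,0,0,0.0],[0.978,0.078,0,0,0,0,0.0]])

```text
time_s: 13.63
position: [0.4898, 0.3372, 0.1489]
tcp_rot: [[-0.003, 1.0, -0.0], [1.0, 0.003, -0.0], [-0.0, -0.0, -1.0]]
force: [-0.1, -0.4, -0.5]
opening: 0.397
grasp_force: 29.8
```

```bash
python3 - <<'E'
from h import *
c=viewer.capture("wrist");im=c["image"].copy()
print(bot.read_state()['position'],rel([.491,.3376,.02]))
u=np.array([.18,.984]);v=np.array([.984,-.18]);o=np.array([.4873,.3134])
for b in [1,-1]:
  for a in [61.5,-9.5,-61.5]:
    q=proj(c,[*(o+a*.001*u+b*.037*v),.008]);cv2.circle(im,tuple(int(t) for t in q),4,(0,0,255),1)
cv2.imwrite("pics/w4.png",im)
E
```

```text
[0.4896549  0.33595888 0.14875232] [0.0059 0.0049 0.4292 0.0005]
```

View pics/w4.png

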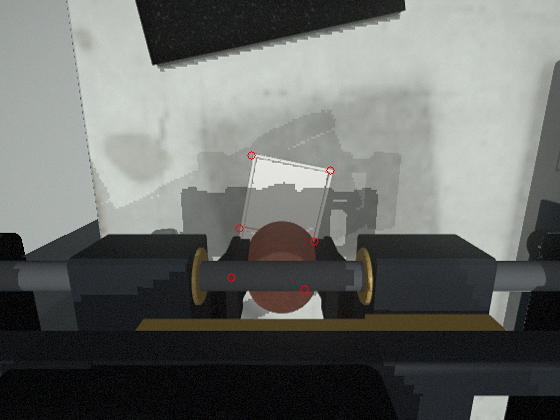

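Call:
move_arm(increments=[[0.003,0.003,0.12,0,0,0,0.0],[0.003,0.003,0.24,0,0,0,0.0],[0.003,0.003,0.35,0,0,0,0.0],[0.003,0.003,0.4,0,0,0,0.0],[0.003,0.003,0.425,0,0,0,0.0],[0.003,0.003,0.425,0,0,0,0.0],[0.003,0.003,0.425,0,0,0,0.0]])

```text
time_s: 14.27
position: [0.4919, 0.3362, 0.022]
tcp_rot: [[0.001, 1.0, 0.0], [1.0, -0.001, 0.0], [0.0, 0.0, -1.0]]
force: [0.8, 0.7, -0.2]
opening: 0.397
grasp_force: 29.8
```

Call:
move_arm(increments=[[0,0,0.002,0,0,0,0.0],[0,0,0.002,0,0,0,0.6],[0,0,0.002,0,0,0,0.6],[0,0,0.002,0,0,0,0.6],[0,0,-0.1,0,0,0,0.6],[0,0,-0.23,0,0,0,0.6],[0,0,-0.36,0,0,0,0.6],[-0.1,-0.02,-0.43,0,0,0,0.6],[-0.23,-0.03,-0.43,0,0,0,0.6],[-0.36,-0.04,-0.43,0,0,0,0.55]])

```text
time_s: 15.1
position: [0.4804, 0.2291, 0.1532]
tcp_rot: [[-0.003, 1.0, 0.006], [1.0, 0.003, 0.001], [0.001, 0.006, -1.0]]
force: [0.4, -0.1, -1.9]
opening: 0.575
grasp_force: 0.0
```

```bash
python3 -c "
from h import *
print(bot.read_state()['position'],rel([.4505,-.009,.155]))"
```

```text
[0.48042668 0.22911689 0.15315057] [-0.7934 -0.1024 -0.0079  0.0011]
```

Call:
move_arm(increments=[[-0.13,-0.02,0,0,0,0,0.5],[-0.26,-0.04,0,0,0,0,0.5],[-0.39,-0.06,0,0,0,0,0.5],[-0.52,-0.08,0,0,0,0,0.5],[-0.65,-0.1,0,0,0,0,0.5],[-0.76,-0.1,0,0,0,0,0.5],[-0.79,-0.102,0,0,0,0,0.5],[-0.79,-0.102,0,0,0,0,0.5],[-0.79,-0.102,0,0,0,0,0.5]])

```text
time_s: 15.85
position: [0.4488, -0.0079, 0.1508]
tcp_rot: [[0.002, 1.0, 0.0], [1.0, -0.002, 0.0], [0.0, 0.0, -1.0]]
force: [-0.2, 0.7, 0.8]
opening: 0.499
grasp_force: 0.0
```

```bash
python3 - <<'E'
from h import *
c=viewer.capture("wrist")
print(bot.read_state()['position'],rel([.4505,-.009,.014]))
im=c["image"].astype(float);m=((im[...,2]-im[...,0])>25).astype(np.uint8);print(proj(c,[.4505,-.009,.02]))
n,l,st,ce=cv2.connectedComponentsWithStats(m)
for i in range(1,n):
    if st[i,4]>100: print(st[i],ce[i].round(),onz(c,ce[i],.02).round(4))
cv2.imwrite("pics/w5.png",c["image"])
E
```

```text
[ 0.44865106 -0.0071415   0.15063792] [-0.0064  0.0062  0.4555  0.    ]
[283.55203626 205.62137868]
[427   0  20  36 186] [435.  16.] [0.5701 0.1453 0.02  ]
[ 412   68   71   39 1660] [444.  87.] [0.5837 0.0928 0.02  ]
[261  99  31  34 785] [275. 116.] [0.4436 0.0698 0.02  ]
[273 187  26  32 573] [285. 204.] [ 0.4516 -0.0076  0.02  ]
[173 248  20  57 591] [180. 276.] [ 0.3508 -0.0791  0.02  ]
[372 248  19  57 584] [383. 276.] [ 0.5465 -0.0795  0.02  ]
[ 156  314  371   17 4952] [352. 324.] [ 0.5198 -0.1311  0.02  ]
```

View pics/w5.png

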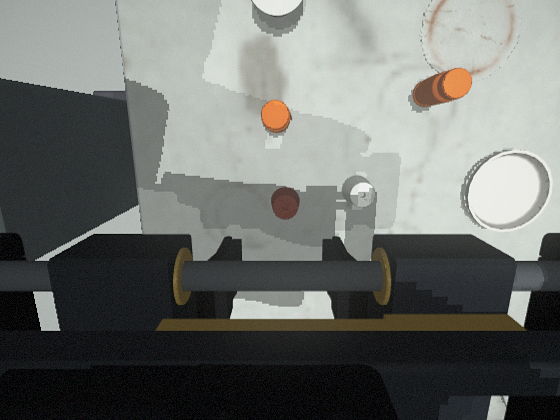

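The red stopper is at (285,203), clear of the white decoy at (360,190). Grip.

Call:
move_arm(increments=[[-0.002,0.007,0.13,0,0,0,0.5],[-0.002,0.007,0.26,0,0,0,0.5],[-0.002,0.007,0.38,0,0,0,0.5],[-0.002,0.007,0.44,0,0,0,0.5],[-0.002,0.007,0.456,0,0,0,0.5],[-0.002,0.007,0.456,0,0,0,0.5],[-0.002,0.007,0.456,0,0,0,0.0],[-0.002,0.007,0.456,0,0,0,0.0],[-0.002,0.007,0.456,0,0,0,0.0],[-0.002,0.007,0.456,0,0,0,0.0]])

```text
time_s: 16.73
position: [0.4515, -0.0084, 0.0144]
tcp_rot: [[-0.001, 1.0, 0.002], [1.0, 0.001, -0.0], [-0.0, 0.002, -1.0]]
force: [0.5, 0.8, 0.2]
opening: 0.289
grasp_force: 30.0
```

Call:
move_arm(increments=[[0,0,0,0,0,0,0.0],[0,0,0,0,0,0,0.0],[0,0,-0.05,0,0,0,0.0],[0,0,-0.15,0,0,0,0.0],[0,0,-0.28,0,0,0,0.0],[0,0,-0.4,0,0,0,0.0],[0.1,0.0,-0.45,0,0,0,0.0],[0.23,0.02,-0.45,0,0,0,0.0],[0.36,0.03,-0.45,0,0,0,0.0],[0.49,0.05,-0.45,0,0,0,0.0]])

```text
time_s: 17.57
position: [0.4653, 0.1394, 0.1494]
tcp_rot: [[0.002, 1.0, 0.0], [1.0, -0.002, -0.0], [-0.0, 0.0, -1.0]]
force: [0.9, 0.1, -0.9]
opening: 0.284
grasp_force: 29.8
```

```bash
python3 -c "
from h import *
print(bot.read_state()['position'],rel([.481,.2785,.15]))"
```

```text
[0.46533386 0.13936891 0.14941356] [ 0.4639  0.0514 -0.0021 -0.0005]
```

Call:
move_arm(increments=[[0.13,0.02,0,0,0,0,0.0],[0.26,0.04,0,0,0,0,0.0],[0.39,0.05,0,0,0,0,0.0],[0.464,0.051,0,0,0,0,0.0],[0.464,0.051,0.12,0,0,0,0.0],[0.464,0.051,0.24,0,0,0,0.0],[0.464,0.051,0.36,0,0,0,0.0],[0.464,0.051,0.42,0,0,0,0.0],[0.464,0.051,0.435,0,0,0,0.0],[0.464,0.051,0.435,0,0,0,0.0]])

```text
time_s: 18.4
position: [0.4797, 0.2769, 0.0171]
tcp_rot: [[0.0, 1.0, -0.004], [1.0, -0.0, -0.001], [-0.001, -0.004, -1.0]]
force: [0.1, -0.2, 0.4]
opening: 0.288
grasp_force: 29.8
```

Call:
move_arm(increments=[[0,0,0,0,0,0,0.0],[0,0,0.0,0,0,0,0.42],[0,0,0.0,0,0,0,0.42],[0,0,0.0,0,0,0,0.42],[0,0,-0.1,0,0,0,0.42],[0,0,-0.23,0,0,0,0.5],[0,0,-0.36,0,0,0,0.8],[-0.1,-0.04,-0.45,0,0,0,0.8],[-0.23,-0.08,-0.45,0,0,0,0.8],[-0.36,-0.12,-0.45,0,0,0,0.8]])

```text
time_s: 19.23
position: [0.4464, 0.1693, 0.1558]
tcp_rot: [[-0.003, 1.0, 0.007], [1.0, 0.003, 0.001], [0.001, 0.007, -1.0]]
force: [1.3, -0.3, -0.6]
opening: 0.712
grasp_force: 0.0
```

```bash
python3 - <<'E'
from h import *
c=viewer.capture("wrist");cv2.imwrite("pics/w6.png",c["image"])
print(bot.read_state()['position'],rel([.445,.164,.16]),proj(c,[.445,.164,.036]))
E
```

```text
[0.44098235 0.16306682 0.15413695] [ 0.003   0.0133 -0.0196 -0.0001] [279.15154197 213.2702664 ]
```

View pics/w6.png

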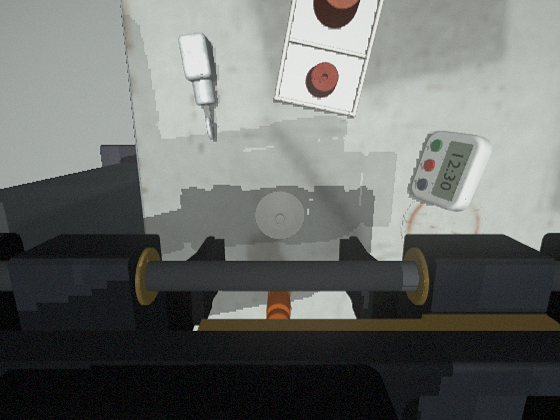

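Both stoppers sit in their bays at (337,5) and (323,78). The crucible is at (280,214), as predicted. Settling first.

Call:
move_arm(increments=[[0,0,0,0,0,0,0.8],[0,0,0,0,0,0,0.8],[0,0,0,0,0,0,0.8]])

```text
time_s: 19.53
position: [0.4461, 0.1701, 0.1534]
tcp_rot: [[-0.0, 1.0, 0.002], [1.0, 0.0, 0.0], [0.0, 0.002, -1.0]]
force: [0.1, -0.1, -1.0]
opening: 0.798
grasp_force: 0.0
```

```bash
python3 - <<'E'
from h import *
c=viewer.capture("wrist")
print(bot.read_state()['position'],rel([.445,.164,.027]),proj(c,[.445,.164,.036]))
c=viewer.capture("wrist");g=c["image"]
e=cv2.HoughCircles(cv2.GaussianBlur(cv2.cvtColor(g,6),(0,0),1)[150:238,230:330],cv2.HOUGH_GRADIENT,1,50,param1=60,param2=12,minRadius=18,maxRadius=32)
print(e); print(onz(c,e[0,0,:2]+[230,150],.036))
E
```

```text
[0.44601441 0.17045305 0.15326766] [-2.170e-02 -3.900e-03  4.209e-01  3.000e-04] [280.29086355 214.8314521 ]
[[[50.5 66.5 23.9]]]
[0.44507506 0.162819   0.036     ]
```

Call:
move_arm(increments=[[-0.024,-0.003,0.13,0,0,0,0.8],[-0.024,-0.003,0.26,0,0,0,0.8],[-0.024,-0.003,0.36,0,0,0,0.8],[-0.024,-0.003,0.41,0,0,0,0.8],[-0.024,-0.003,0.421,0,0,0,0.8],[-0.024,-0.003,0.421,0,0,0,0.8],[-0.024,-0.003,0.421,0,0,0,0.0],[-0.024,-0.003,0.421,0,0,0,0.0],[-0.024,-0.003,0.421,0,0,0,0.0],[-0.024,-0.003,0.421,0,0,0,0.0]])

```text
time_s: 20.47
position: [0.4451, 0.1626, 0.028]
tcp_rot: [[-0.0, 1.0, 0.003], [1.0, 0.0, 0.0], [0.0, 0.003, -1.0]]
force: [-0.2, -0.8, 0.3]
opening: 0.582
grasp_force: 0.0
```

Call:
move_arm(increments=[[0,0,0,0,0,0,0.0],[0,0,0,0,0,0,0.0],[0,0,0,0,0,0,0.0],[0,0,-0.01,0,0,0,0.0],[0,0,-0.03,0,0,0,0.0],[0,0,-0.03,0,0,0,0.0]])

```text
time_s: 20.97
position: [0.4444, 0.1624, 0.0366]
tcp_rot: [[-0.0, 1.0, 0.001], [1.0, 0.0, 0.0], [0.0, 0.001, -1.0]]
force: [-1.0, -0.5, -1.1]
opening: 0.458
grasp_force: 30.0
```

Call:
move_arm(increments=[[0,0,-0.06,0,0,0,0.0],[0,0,-0.14,0,0,0,0.0],[0,0,-0.23,0,0,0,0.0],[0,0,-0.31,0,0,0,0.0],[0,0,-0.37,0,0,0,0.0],[-0.05,0.07,-0.37,0,0,0,0.0],[-0.11,0.15,-0.37,0,0,0,0.0],[-0.18,0.24,-0.37,0,0,0,0.0],[-0.25,0.33,-0.37,0,0,0,0.0],[-0.32,0.42,-0.37,0,0,0,0.0]])

```text
time_s: 21.8
position: [0.5709, 0.0654, 0.147]
tcp_rot: [[-0.0, 1.0, -0.0], [1.0, 0.0, 0.0], [0.0, -0.0, -1.0]]
force: [0.0, 0.4, -0.9]
opening: 0.465
grasp_force: 30.0
```

```bash
python3 -c "
from h import *
s=bot.read_state();print(s['position'],s['opening'],s['grasp_force'],rel([.6585,.0015,.15]))"
```

```text
[0.57087696 0.06544445 0.14695189] 0.465173434860098 30.000624821785777 [-2.132e-01  2.920e-01 -1.030e-02  1.000e-04]
```

Call:
move_arm(increments=[[-0.07,0.09,0,0,0,0,0.0],[-0.13,0.18,0,0,0,0,0.0],[-0.19,0.26,0,0,0,0,0.0],[-0.213,0.292,0,0,0,0,0.0],[-0.213,0.292,0,0,0,0,0.0],[-0.213,0.292,0,0,0,0,0.0],[-0.213,0.292,0,0,0,0,0.0]])

```text
time_s: 22.38
position: [0.6559, 0.0034, 0.1462]
tcp_rot: [[-0.0, 1.0, -0.003], [1.0, 0.0, 0.001], [0.001, -0.003, -1.0]]
force: [0.2, -0.7, -1.2]
opening: 0.459
grasp_force: 30.0
```

```bash
python3 - <<'E'
from h import *
c=viewer.capture("wrist");w=c["image"].copy()
for a in np.linspace(0,2*np.pi,12,endpoint=False):
    q=proj(c,[.6585+.039*np.cos(a),.0015+.039*np.sin(a),.012]);cv2.circle(w,tuple(int(t) for t in q),2,(0,0,255),-1)
s=viewer.capture("side");p=proj(s,[.6585,.0015,.1]).astype(int);print(p)
t=cv2.resize(s["image"][p[1]-60:p[1]+70,p[0]-60:p[0]+60],(380,412),interpolation=cv2.INTER_CUBIC)[:400]
cv2.imwrite("pics/w7.png",np.hstack([w[10:410,120:530],t]))
print(bot.read_state()['position'],rel([.6585,.0015,.031]))
E
```

```text
[327 186]
[0.65622114 0.0037107  0.14662847] [-0.0076  0.0084  0.3854  0.0004]
```

View pics/w7.png

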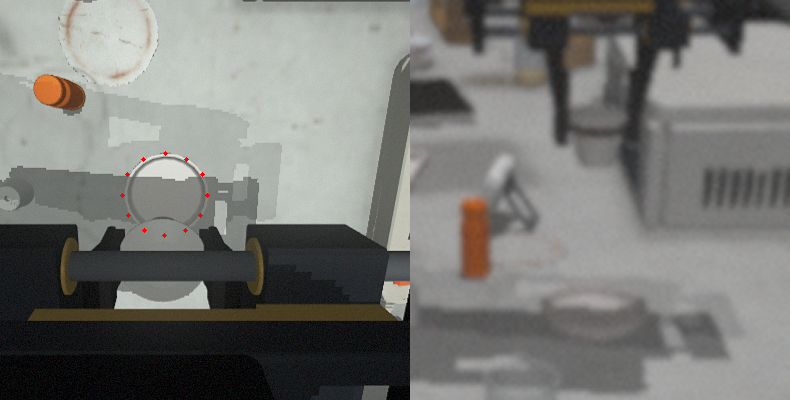

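Side crop: the crucible hangs upright, held at the lid's rim. The dish matches the prediction within about 2 px. Lowering.

Call:
move_arm(increments=[[-0.004,0.009,0.1,0,0,0,0.0],[-0.004,0.009,0.2,0,0,0,0.0],[-0.004,0.009,0.29,0,0,0,0.0],[-0.004,0.009,0.34,0,0,0,0.0],[-0.004,0.009,0.37,0,0,0,0.0],[-0.004,0.009,0.38,0,0,0,0.0],[-0.004,0.009,0.38,0,0,0,0.0],[-0.004,0.009,0.38,0,0,0,0.0]])

```text
time_s: 23.15
position: [0.6613, 0.0015, 0.034]
tcp_rot: [[-0.0, 1.0, 0.002], [1.0, 0.0, -0.0], [-0.0, 0.002, -1.0]]
force: [0.2, 0.1, -0.7]
opening: 0.458
grasp_force: 30.0
```

Call:
move_arm(increments=[[0,-0.004,0.004,0,0,0,0.0],[0,-0.004,0.008,0,0,0,0.0],[0,-0.004,0.008,0,0,0,0.0],[0,-0.004,0.008,0,0,0,0.0]])

```text
time_s: 23.48
position: [0.6596, 0.0012, 0.031]
tcp_rot: [[0.0, 1.0, 0.001], [1.0, -0.0, -0.0], [-0.0, 0.001, -1.0]]
force: [-0.3, 0.6, -0.6]
opening: 0.458
grasp_force: 30.0
```

Release, rise and back off for the final look.

Call:
move_arm(increments=[[0,0,0.001,0,0,0,0.5],[0,0,0.001,0,0,0,0.6],[0,0,0.001,0,0,0,0.75],[0,0,0.001,0,0,0,0.75],[0,0,-0.06,0,0,0,0.75],[0,0,-0.17,0,0,0,0.75],[0,0,-0.29,0,0,0,0.75],[0,0,-0.42,0,0,0,0.75],[0,0,-0.54,0,0,0,0.75],[0,0,-0.6,0,0,0,0.75]])

```text
time_s: 24.32
position: [0.6616, 0.001, 0.2159]
tcp_rot: [[-0.0, 1.0, 0.008], [1.0, 0.0, -0.001], [-0.001, 0.008, -1.0]]
force: [0.4, -0.3, 0.6]
opening: 0.75
grasp_force: 0.0
```

Call:
move_arm(increments=[[0,-0.13,0,0,0,0,0.75],[-0.06,-0.26,0,0,0,0,0.75],[-0.12,-0.39,0,0,0,0,0.75],[-0.2,-0.5,0,0,0,0,0.75],[-0.27,-0.6,0,0,0,0,0.75],[-0.3,-0.7,0,0,0,0,0.75],[-0.3,-0.7,0,0,0,0,0.75],[-0.3,-0.7,0,0,0,0,0.75]])

```text
time_s: 24.98
position: [0.4481, -0.089, 0.2107]
tcp_rot: [[0.003, 1.0, -0.0], [1.0, -0.003, 0.0], [0.0, -0.0, -1.0]]
force: [-0.4, -0.4, 0.4]
opening: 0.751
grasp_force: 0.0
```

```bash
python3 - <<'E'
from h import *
t=viewer.capture("top");s=viewer.capture("side")
a=cv2.resize(cv2.convertScaleAbs(t["image"],alpha=1.5)[140:300,100:450],(700,320),interpolation=cv2.INTER_CUBIC)
b=cv2.resize(s["image"][160:350,180:380],(290,275),interpolation=cv2.INTER_CUBIC)
o=np.zeros((600,700,3),np.uint8);o[:320]=a;o[320:595,:290]=b
p=proj(t,[.6585,.0015,.01]).astype(int);q=proj(t,[.487,.3135,.01]).astype(int)
for i,r in enumerate((p,q)): o[325:525,295+i*202:495+i*202]=cv2.resize(t["image"][r[1]-32:r[1]+32,r[0]-32:r[0]+32],(200,200),interpolation=cv2.INTER_CUBIC)
cv2.imwrite("pics/end.png",o)
E
```

```text
(no output)
```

View pics/end.png

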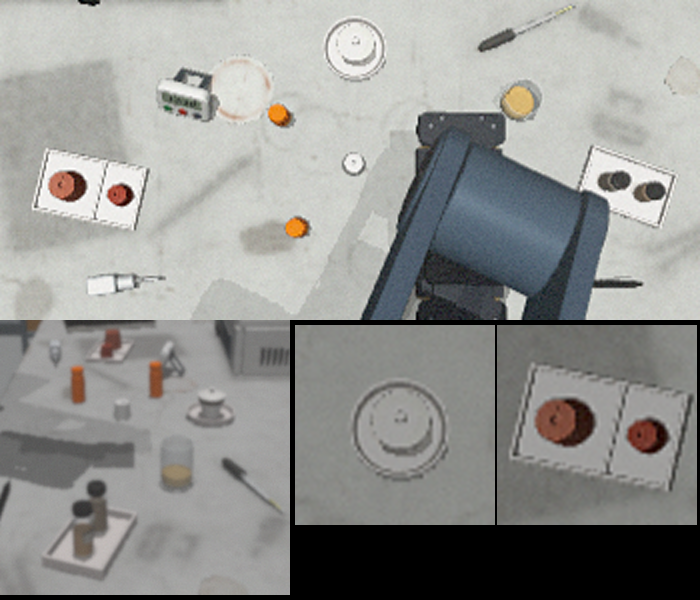

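All five pieces stand upright in their places, and the decoys and fixed items haven't moved. Handing in.

```bash
python3 -c "
from h import *
print(workorder.hand_in())"
```

```text
the job is handed in; nothing more can be done
None
```

I handed the job in after about 25 s of robot time: in the final pictures all five pieces stood upright in their places and the timer, beaker, pen and clamp looked untouched, but the hand-in returned no verdict.

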